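# Put the counting straightedge away flush in its channel

### The job

Close up the bamboo counting board: fold its gate all the way down towards you with the little lever, slide the aluminium straightedge across the deck without lifting it, over the folded gate, until its long edge is flush along the rail at the back of the channel, then swing the gate fully upright again. Keep the straightedge within the length of the rail, and leave the cup, pill case and tweezers where they are.

Things in the scene. Friction and masses are not known exactly. Their poses are not given: they have to be found in the camera images.
- board: tan bamboo counting board, fixed, 220 mm (x) by 310 mm (y). Origin: centre of its underside on the counter; +x points away from the robot to the rail, +y along the rail, z up. Front to back: flat deck, top z = 20 mm, x -110 to +10 mm; recess for the folded gate, x 10 to 42; channel floor, top z = 18.5, x 42 to 90, then the rail. Only the gate's lever stands beyond |y| = 125 mm
- rail_face (a point): middle of the front face of the straight rail at the back of the channel, at channel-floor height: board (90, 0, 18.5) mm. The rail is 240 mm long along board y (-120 to +120), 15 mm thick, its top 16 mm above the channel floor
- gate (a joint): the gate, a bamboo flap 235 mm long (board y, centred), 30 mm tall, 5 mm thick, along the channel's open side, hinged at its bottom edge on board x = 42, z = 16.5 mm. 0 = upright (shut), 1.57 = folded towards the robot into the recess, its top 1 mm below the deck. Stops at both ends; lightly stiff (0.02 N m), stays where left; may start leaning by up to 0.25
- lever_knob (a point): centre of the 14 mm steel ball ending the gate's lever, an 8 mm rod from the hinge line at board y = 138.5 mm. It turns with the gate, leaning 45 degrees from it: gate upright, ball at board (72, 138.5, 46.5) mm over the channel; gate folded, at (12, 138.5, 46.5) mm over the deck; 42 mm from the hinge line. Push the lever along board -x to fold the gate, +x to raise it
- straightedge: loose aluminium straightedge, 105 to 210 g, base 180 mm (its y) by 28 mm (its x) by 10 mm thick, with a grip rib along the middle of its top, 130 by 10 by 8 mm high (18 mm overall). Origin: centre of its underside. Starts on the deck, skewed, in front of the gate. When flush its origin is at board x = 76, z = 18.5 mm
- bar_end_left (a point): point on the straightedge's long centre line, 5 mm in from its +y end, 5 mm above its underside; board x = 76 mm when flush
- bar_end_right (a point): the same, 5 mm in from its -y end
- cup: small frosted glass medicine cup, 48 mm across, 45 mm high, on the counter past the board's -y end; origin centre of underside; bystander
- pill_case: red pocket pill case, 55 by 90 by 22 mm, on the counter behind the board; origin centre of underside; bystander
- tweezers: steel tweezers, 120 mm long (their y), 8 mm high, on the counter behind the board; origin centre of underside; bystander
- rack: sloped white rack of clear oral syringes, fixed to the counter, 150 mm (x) by 120 mm (y), about 100 mm high; origin centre of underside; stands to the right, not used
Not all that is in view belongs to the job. There is more than one size of the straightedge; the job needs the middle-sized.

How it is judged:
On the way, in this order (a step that is already met when the one before it is completed fails the run):
1. the gate is folded right down (within 0.1 rad of its stop) (value of joint gate above 1.47 rad), for 0.2 s.
2. the straightedge lies flat in the channel, flush along the rail (both ends within 2 mm) and within its length (x of bar_end_left in the frame of board between 0.074 and 0.0785 m and x of bar_end_right in the frame of board between 0.074 and 0.0785 m and y of straightedge in the frame of board between -0.031 and 0.031 m and z of straightedge in the frame of board below 0.0215 m and angle between straightedge's own z axis and vertical below 0.05 rad), for 0.2 s.
At the end, for the whole second after the job is handed in: the straightedge lies flat and still on the channel floor, both ends within 2 mm of touching the rail and neither end past the rail's end (1 mm allowed); the gate is upright within 0.08 rad and still (all of step 2 and value of joint gate below 0.08 rad and velocity of joint gate between -0.05 and 0.05 rad/s and linear speed of straightedge below 0.01 m/s).
It fails at once if the straightedge is lifted (its underside more than 12 mm above the deck) or tipped more than 0.35 rad (z of straightedge in the frame of board above 0.032 m or angle between straightedge's own z axis and vertical above 0.35 rad).
It fails at once if cup moved more than 15 mm (distance of cup from where it was at the start of the episode above 0.015 m).
It fails at once if pill case moved more than 15 mm (distance of pill_case from where it was at the start of the episode above 0.015 m).
It fails at once if tweezers moved more than 15 mm (distance of tweezers from where it was at the start of the episode above 0.015 m).
It also fails if it takes over 61 s, if anything falls off the work surface, if the arm or the gripper's body presses on something with over 40 N, if the wrist force passes 120 N, or if a joint passes its speed limit or range.

### The arm

A 6-joint arm with a two-finger parallel gripper is mounted at the origin on the work surface. World frame = base frame: x ahead of the robot, y to its left, z up, the work surface at z = 0. Lengths are in m, angles in rad, forces in N, time in s.
With the tool pointing down it reaches from about 0.35 to 0.85 m from the base axis. Payload 8.1 kg.
Tool frame: the origin (TCP) lies on the centre line of the jaws, within the pads' length; the fingertips stand robot.tips_ahead ahead of it and the grasp point (between the pads) lies 8 mm behind it (robot.tips_ahead is the distance from the TCP to the fingertips, in m); z points along the fingers, y is the direction in which the jaws open and shut (so a half turn about z gives the same grasp; the last joint's range is limited). The gripper opens to 93 mm and grips with 3 to 60 N. Pads are 15 mm wide; open, the fingers measure 128 mm over their backs; the gripper's body (75 mm by 188 mm) begins 65 mm behind the grasp point.
Start: joints at [-1.356, 0.13, 1.488, -0, 1.523, -0.085], TCP at [0.177, -0.573, 0.23] pointing down, gripper open.
Joint ranges: [-2.96, 2.96], [-0.89, 2.26], [0.02, 2.5], [-1.34, 4.48], [0, 2.73], [-2.66, 2.66]. Speed limits (rad/s): [2.39, 2.39, 2.79, 3.14, 3.14, 3.14].

### API

Orientations are given as a rotation vector (axis times angle).
In Python, from plant import monitor, eyes, job, robot gives the robot as it stands.
- The arm moves only by the tool servo_tool, never from a script. Its argument "plan" is a list that holds one entry, the list of rows, each a list of 7 numbers: the closure, from -1 (fully open) to 1 (shut), so that 0 is half open, then the shift along the world's x, y, z in mm, then the turn, a rotation vector about the world's x, y, z in rad. In form: [[[hand, dx, dy, dz, ax, ay, az], ...]]. A call has 1 to 12 rows; each row shifts and turns the commanded pose from where the row before left it; what a row does not reach is not made up. A row lasts 1/10 s, in which the tool goes at most 50 mm and 8.59 degrees, less where a joint would pass 70% of its speed; a pose out of reach is approached as far as the arm can. A call with a gripper value outside its range is refused whole. The fingers move at their own pace and stop on an object; "force" is the grip in N (left out, the last holds). Time passes only in rows, so rows that do not move let the fingers close. It gives the time, the measured TCP pose, the force and the opening at its end, in the units of the state.
- monitor.read_state(): the state, without advancing time (a new reading comes with each control period).
- eyes.read_camera(name): name is "side" or "top"; returns the picture (384x512x3 uint8, red, green, blue); there is no depth.
- eyes.camera_info(name): a dict with "mtx" (3x3 intrinsics, pixels), "R" (3x3) and "t" (3): a world point X has camera coordinates R X + t. Camera axes: x right, y down, z forward; pixel columns grow to the right and rows downward; lengths in m; the calibration is good to about 2 mm. A picture is of the moment at which its call begins. camera_info takes no time and is no camera call.
- job.close_job(): hands the job in, once; it reports no verdict.
The state is a dict: "t": time; "q": joint angles; "dq": joint speeds; "joint_torque": joint torques, N m; "tool_pos": TCP position; "orientation": TCP orientation; "force": force on the tool from outside, world axes, zero at the start; "wrist_torque": the same for the moment, N m; "opening": finger opening in m.
Only numpy, scipy, OpenCV 4.12 (cv2) and the standard library are available. Lean on these libraries where they do the work, as an engineer would, in place of code of your own. Each camera call takes 0.05 s, during which the arm holds its last target. There are 200 camera calls.

## Working session

There is one attempt and no reset: what is moved stays moved. The work goes in short steps, Python scripts to look and compute and a tool call to move; the robot and the scene stay as the last step left them, time stands still between calls to the robot, and variables do not carry over. Pictures are saved under pics/ and viewed, about 8 in all and at most 12, crops included, and the job is handed in when it is done.

Besides the shell and the picture viewer there is one more tool, called after "Emit:" as name([rows], argument=value, ...), one row to a line, values as JSON. servo_tool: Moves the arm, as the interface text tells. Its arguments: {"type":"object","properties":{"plan":{"type":"array"},"force":{"type":"number"}},"required":["plan"]}

```bash
mkdir -p pics
python3 - <<'E'
from plant import monitor, eyes, job, robot
import cv2
print(monitor.read_state(), robot.tips_ahead)
for n in("top","side"):
    im=eyes.read_camera(n); cv2.imwrite(f"pics/{n}0.png",cv2.resize(im[:,:,::-1],(800,600),interpolation=cv2.INTER_CUBIC)); 
    cv2.imwrite(f"pics/{n}0raw.png",im[:,:,::-1])
    i=eyes.camera_info(n); print(n,i)
E
```

```text
{'t': 0.0, 'q': array([-1.35639268e+00,  1.31147006e-01,  1.48929651e+00,  2.59142818e-05,
        1.52302173e+00, -8.53898909e-02]), 'dq': array([ 0.00082984,  0.00103209, -0.00050956, -0.00010886, -0.00137359,
       -0.00145637]), 'joint_torque': array([-7.39709558e-04, -5.59855521e+01, -4.91754913e+01,  7.66200596e-02,
        3.55274440e-02, -1.28781203e-04]), 'tool_pos': array([ 0.17710915, -0.57267223,  0.22858645]), 'orientation': array([-3.10451530e+00, -4.68871788e-01,  1.48951304e-04]), 'force': array([ 0.00224966,  0.59697477, -0.63415883]), 'wrist_torque': array([-0.02111875, -0.00915401, -0.01674   ]), 'opening': 0.09286350344241125} 0.011
top {'mtx': array([[449.45481394,   0.        , 254.63815904],
       [  0.        , 449.45481394, 193.54963312],
       [  0.        ,   0.        ,   1.        ]]), 'R': array([[-0.02707126, -0.99919861, -0.02948374],
       [-0.99181551,  0.03052943, -0.12397559],
       [ 0.12477636,  0.02588626, -0.99184715]]), 't': array([-0.0486665 ,  0.57863483,  1.18965113])}
side {'mtx': array([[363.64060941,   0.        , 254.24827361],
       [  0.        , 363.64060941, 191.68194047],
       [  0.        ,   0.        ,   1.        ]]), 'R': array([[-0.90083445, -0.43416063,  0.00135786],
       [-0.33118717,  0.68514709, -0.64875922],
       [ 0.28073538, -0.58487436, -0.76099253]]), 't': array([0.47275625, 0.29153283, 0.71521166])}
```

View pics/top0.png

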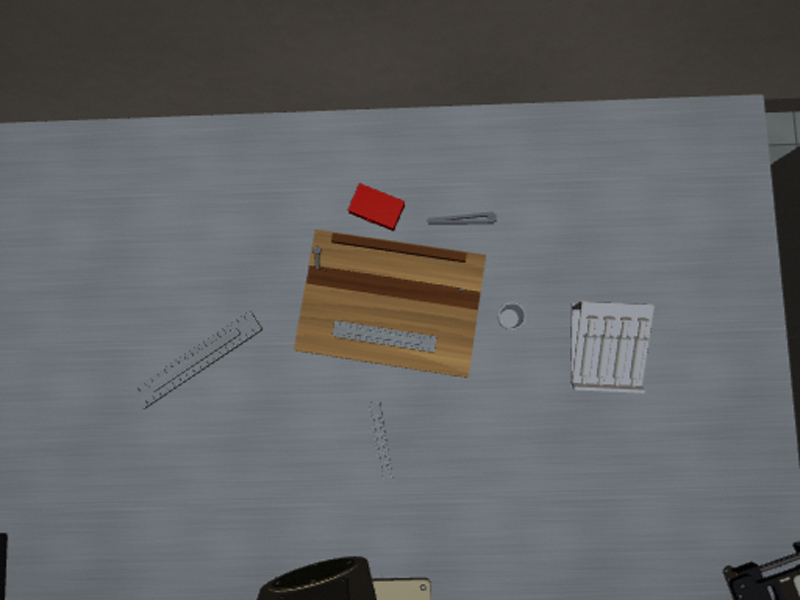

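View pics/side0.png

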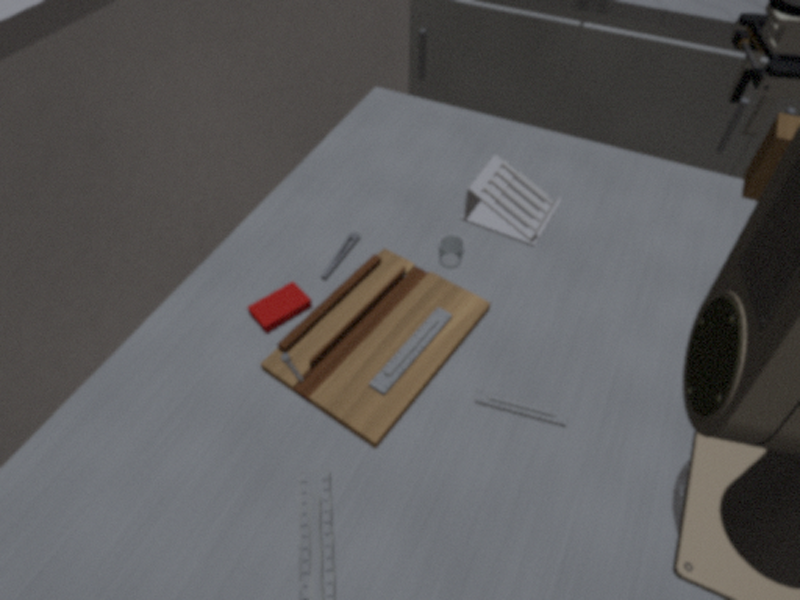

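The top view shows the board (corners about (315,230), (485,255), (468,377), (296,350)), the straightedge on its deck at about (385,337), and the knob at (317,250). In the side view the knob is at (287,357). I'll zoom in for accuracy.

Run:
```python
import cv2
im=cv2.imread("pics/top0raw.png")[140:250,180:320]
cv2.imwrite("pics/c1.png",cv2.resize(im,None,fx=5.7,fy=5.4,interpolation=cv2.INTER_CUBIC) if 0 else cv2.resize(im,None,fx=5,fy=5,interpolation=cv2.INTER_CUBIC))
```

```text
(no output)
```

View pics/c1.png

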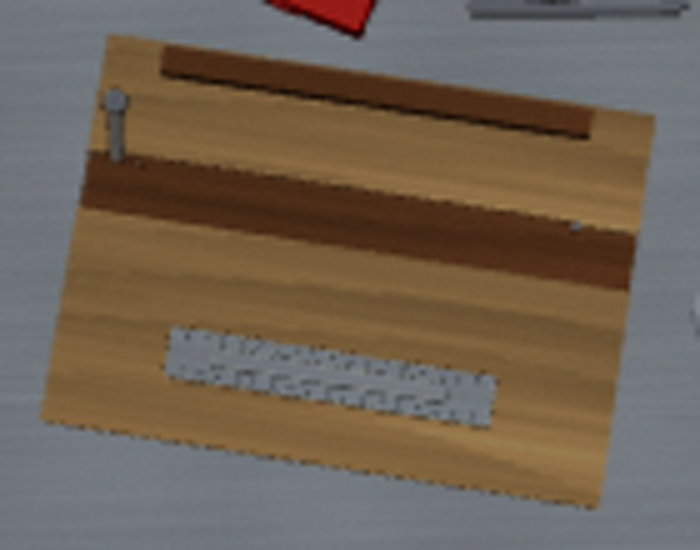

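```bash
cat > h.py <<'E'
import numpy as np
from scipy.optimize import least_squares
from plant import eyes
def proj(n,X):
    i=eyes.camera_info(n); c=np.atleast_2d(X)@i["R"].T+i["t"]; p=c@i["mtx"].T
    return p[:,:2]/p[:,2:]
def place(p,L):   # planar pose (x,y,yaw) of local points (mm)
    L=np.array(L,float)/1000; c,s=np.cos(p[2]),np.sin(p[2])
    return np.c_[p[0]+c*L[:,0]-s*L[:,1],p[1]+s*L[:,0]+c*L[:,1],L[:,2]]
def fit(n,L,uv,p0):
    r=least_squares(lambda p:(proj(n,place(p,L))-uv).ravel(),p0)
    return r.x,np.abs(r.fun).max()
def raw(uv,o,k): return np.array(o)+(np.array(uv,float)+.5)/k-.5
E
cat > m.py <<'E'
from h import *
B=[(-110,155,20),(-110,-155,20),(10,155,20),(10,-155,20),(110,155,18.5),(110,-155,18.5),(105,120,34.5),(105,-120,34.5)]
u=raw([(42,422),(598,507),(81,208),(630,290),(107,36),(655,116),(163,46),(593,110)],(180,140),5)
b,e=fit("top",B,u,[.6,0,-.1]); print("board",b,e)
S=[(14,90,30),(14,-90,30),(-14,-90,30),(-14,90,30)]
s,e=fit("top",S,raw([(172,327),(497,377),(490,428),(165,378)],(180,140),5),[.55,0,-.1]); print("bar",s,e)
c,sn=np.cos(b[2]),np.sin(b[2]);R=np.array([[c,-sn],[sn,c]]);print("bar in board mm",R.T@(s[:2]-b[:2])*1e3,s[2]-b[2])
for g in(0,.1,.2,.3):
    a=np.pi/4-g; k=place(b,[(42+42*np.sin(a),138.5,16.5+42*np.cos(a))]); print(g,k,(proj("top",k)-(180,140)+.5)*5-.5, (proj("side",k)+.5)*1.5625-.5)
for p in[(72,138.5,46.5),(12,138.5,46.5),(90,0,18.5),(76,0,18.5),(42,130,20)]: print(p,place(b,[p]))
E
python3 m.py
```

```text
board [ 0.58063511 -0.05083333 -0.18033972] 0.7895088329073872
bar [ 0.51936406 -0.03926768 -0.18151793] 0.2621097346818999
bar in board mm [-62.35185959   0.38827779] -0.0011782097502351374
0 [[0.67601273 0.07256048 0.04619848]] [[117.89653472  95.53356863]] [[282.40937404 359.79589162]]
0.1 [[0.67294995 0.07311889 0.04901502]] [[116.21134206 100.04041957]] [[283.68198029 359.7416863 ]]
0.2 [[0.66962584 0.07372494 0.05150667]] [[114.52255535 105.16227759]] [[285.13325502 359.90477347]]
0.3 [[0.66607363 0.07437258 0.05364855]] [[112.84834406 110.84828182]] [[286.74983376 360.28594673]]
(72, 138.5, 46.5) [[0.67630935 0.0725064  0.0465    ]]
(12, 138.5, 46.5) [[0.61728238 0.08326823 0.0465    ]]
(90, 0, 18.5) [[ 0.66917556 -0.06697607  0.0185    ]]
(76, 0, 18.5) [[ 0.6554026  -0.06446498  0.0185    ]]
(42, 130, 20) [[0.64527128 0.06952516 0.02      ]]
```

Emit:
servo_tool([
  [[1, 25, 30, 0, 0, 0, -0.04], [1, 25, 30, 0, 0, 0, -0.04], [1, 25, 30, 0, 0, 0, -0.04], [1, 25, 30, 0, 0, 0, -0.04], [1, 25, 30, 0, 0, 0, -0.04], [1, 25, 30, 0, 0, 0, -0.04], [1, 25, 30, 0, 0, 0, -0.04], [1, 25, 30, 0, 0, 0, -0.04], [1, 25, 30, 0, 0, 0, -0.04], [1, 25, 30, 0, 0, 0, -0.04], [1, 25, 30, 0, 0, 0, -0.04], [1, 25, 30, 0, 0, 0, -0.04]],
], force=20)

```text
t: 1.3
tool_pos: [0.4778, -0.2117, 0.2293]
orientation: [-3.128, 0.285, 0.001]
force: [0.6, -0.7, -0.7]
opening: 0.0023
```

Emit:
servo_tool([
  [[1, 25, 31, 0, 0, 0, 0], [1, 25, 31, 0, 0, 0, 0], [1, 25, 31, 0, 0, 0, 0], [1, 25, 31, 0, 0, 0, 0], [1, 25, 31, 0, 0, 0, 0], [1, 25, 31, 0, 0, 0, 0], [1, 25, 31, 0, 0, 0, 0], [1, 25, 31, 0, 0, 0, 0], [1, 25, 31, 0, 0, 0, 0], [1, 0, 0, 0, 0, 0, 0], [1, 0, 0, 0, 0, 0, 0]],
])

```text
t: 2.4
tool_pos: [0.7019, 0.0666, 0.228]
orientation: [3.129, -0.28, -0.004]
force: [-0.3, -0.5, 0.4]
opening: 0.0008
```

```bash
cat > st.py <<'E'
from plant import monitor
import numpy as np
from scipy.spatial.transform import Rotation as Ro
b=np.array([0.58063511,-0.05083333,-0.18033972])
s=monitor.read_state(); p=s["tool_pos"]; c,sn=np.cos(b[2]),np.sin(b[2]); R=np.array([[c,-sn],[sn,c]])
M=Ro.from_rotvec(s["orientation"]).as_matrix()
print("t",s["t"],"tool",p.round(4),"board",(R.T@(p[:2]-b[:2])*1e3).round(1),"tipz",p[2]*1e3-11,"zaxis",M[:,2].round(3),"jaw yaw-boardy",np.degrees((np.arctan2(M[1,1],M[0,1])-b[2])%np.pi)-90,"F board",(R.T@s["force"][:2]).round(1),s["force"][2].round(1),"open",s["opening"],"q6",s["q"][5])
E
python3 st.py
```

```text
t 2.4 tool [0.7019 0.0666 0.228 ] board [ 98.3 137.3] tipz 217.02120308427695 zaxis [-0.002 -0.    -1.   ] jaw yaw-boardy 0.10212564113113842 F board [-0.2 -0.5] 0.4 open 0.0007956649597454348 q6 1.771418954850913
```

Emit:
servo_tool([
  [[1, 0, 2, -40, 0, 0, 0], [1, 0, 0, -40, 0, 0, 0], [1, 0, 0, -40, 0, 0, 0], [1, 0, 0, -30, 0, 0, 0], [1, 0, 0, -23, 0, 0, 0], [1, 0, 0, 0, 0, 0, 0], [1, 0, 0, 0, 0, 0, 0]],
])

```text
t: 3.1
tool_pos: [0.7018, 0.0668, 0.0572]
orientation: [3.129, -0.284, -0.001]
force: [-0.7, 0.0, 0.1]
opening: 0.0
```

```bash
python3 st.py
python3 - <<'E'
from plant import eyes
import cv2,numpy as np
t=eyes.read_camera("top")[140:250,180:320,::-1]; s=eyes.read_camera("side")[150:290,150:320,::-1]
f=lambda i:cv2.resize(i,(390,int(390*i.shape[0]/i.shape[1])),interpolation=cv2.INTER_CUBIC)
a,b=f(t),f(s); h=max(len(a),len(b)); P=lambda i:cv2.copyMakeBorder(i,0,h-len(i),0,5,cv2.BORDER_CONSTANT)
cv2.imwrite("pics/p2.png",np.hstack([P(a),P(b)]))
E
```

```text
t 3.1 tool [0.7018 0.0668 0.0572] board [ 98.1 137.4] tipz 46.17031805048913 zaxis [-0. -0. -1.] jaw yaw-boardy -0.05328882093837706 F board [-0.7 -0.1] 0.1 open 3.486092427944828e-06 q6 1.7743270230403148
```

View pics/p2.png

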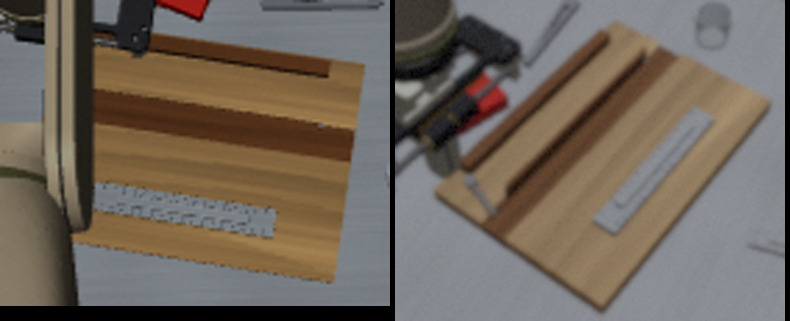

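The side view shows the closed fingers just behind the knob (fingertip about (445,165), knob (472,178)). Next I push the lever towards the robot.

Emit:
servo_tool([
  [[1, -7, 1.3, 0, 0, 0, 0], [1, -7, 1.3, 0, 0, 0, 0], [1, -7, 1.3, 0, 0, 0, 0], [1, -7, 1.3, 0, 0, 0, 0], [1, -7, 1.3, 0, 0, 0, 0], [1, -7, 1.3, 0, 0, 0, 0], [1, -7, 1.3, -1, 0, 0, 0], [1, -7, 1.3, -1, 0, 0, 0], [1, -7, 1.3, -1, 0, 0, 0], [1, -6, 1.0, -1, 0, 0, 0], [1, 0, 0, 0, 0, 0, 0]],
])

```text
t: 4.3
tool_pos: [0.6354, 0.08, 0.0542]
orientation: [3.129, -0.283, 0.01]
force: [8.0, -2.5, 0.8]
opening: 0.0004
```

```bash
python3 st.py
```

```text
t 4.3 tool [0.6354 0.08   0.0542] board [ 30.4 138.5] tipz 43.21125383066787 zaxis [ 0.006 -0.001 -1.   ] jaw yaw-boardy 0.005857947670207864 F board [ 8.3 -1. ] 0.8 open 0.00035417447969059325 q6 1.797198445433679
```

Emit:
servo_tool([
  [[1, -2, 0.4, 0, 0, 0, 0], [1, -2, 0.4, 0, 0, 0, 0], [1, 0, 0, 0, 0, 0, 0]],
])

```text
t: 4.6
tool_pos: [0.6343, 0.0801, 0.055]
orientation: [3.128, -0.283, 0.019]
force: [18.0, -4.6, -4.2]
opening: 0.0005
```

```bash
python3 st.py
```

```text
t 4.6 tool [0.6343 0.0801 0.055 ] board [ 29.3 138.4] tipz 44.0413757170988 zaxis [ 0.012 -0.001 -1.   ] jaw yaw-boardy -0.021279060252737736 F board [18.5 -1.3] -4.2 open 0.00048411798439374555 q6 1.7986743106755128
```

Emit:
servo_tool([
  [[1, 6, -1, 0, 0, 0, 0], [1, 0, 0, 30, 0, 0, 0], [1, 0, 0, 40, 0, 0, 0], [-1, -26, -19, 0, 0, 0, 0], [-1, -26, -19, 0, 0, 0, 0], [-1, -26, -19, 0, 0, 0, 0], [-1, -26, -19, 0, 0, 0, 0], [-1, -26, -19, 0, 0, 0, 0], [-1, -23, -16, 0, 0, 0, 0], [-1, 0, 0, 0, 0, 0, 0], [-1, 0, 0, 0, 0, 0, 0]],
])

```text
t: 5.7
tool_pos: [0.4819, -0.0307, 0.1226]
orientation: [-3.128, 0.284, -0.0]
force: [1.7, 0.2, -0.0]
opening: 0.0599
```

```bash
python3 st.py
python3 - <<'E'
from plant import eyes
import cv2,numpy as np
t=eyes.read_camera("top")[140:250,180:320,::-1]; s=eyes.read_camera("side")[130:290,150:340,::-1]
f=lambda i:cv2.resize(i,(390,int(390*i.shape[0]/i.shape[1])),interpolation=cv2.INTER_CUBIC)
a,b=f(t),f(s); h=max(len(a),len(b)); P=lambda i:cv2.copyMakeBorder(i,0,h-len(i),0,5,cv2.BORDER_CONSTANT)
cv2.imwrite("pics/p3.png",np.hstack([P(a),P(b)]))
E
```

```text
t 5.7 tool [ 0.4819 -0.0307  0.1226] board [-100.7    2.1] tipz 111.61951980319085 zaxis [ 0.  0. -1.] jaw yaw-boardy -0.0566749064358163 F board [1.6 0.5] -0.0 open 0.05990407767416949 q6 1.5817955559956167
```

View pics/p3.png

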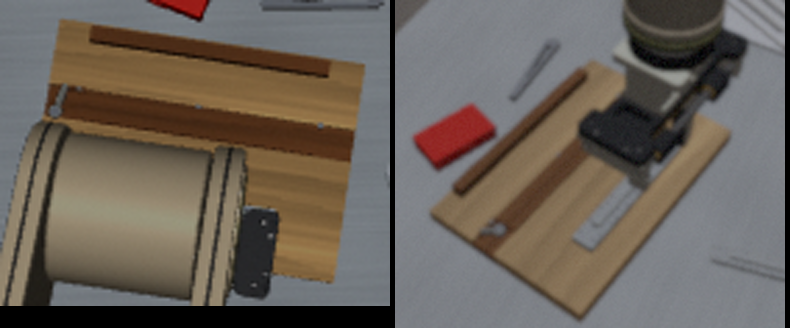

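The gate is folded: the lever ball now leans over the recess (left view (57,110), right view (487,231)). Next I lower the open fingers in front of the bar.

Emit:
servo_tool([
  [[-1, 0, -2, -30, 0, 0, 0], [-1, 0, 0, -30, 0, 0, 0], [-1, 0, 0, -18, 0, 0, 0], [-1, 0, 0, -7, 0, 0, 0], [-1, 0, 0, 0, 0, 0, 0], [-1, 0, 0, 0, 0, 0, 0]],
])

```text
t: 6.4
tool_pos: [0.4832, -0.0326, 0.0386]
orientation: [3.129, -0.282, 0.002]
force: [0.3, 0.5, -0.4]
opening: 0.0929
```

```bash
python3 st.py
```

```text
t 6.4 tool [ 0.4832 -0.0326  0.0386] board [-99.1   0.5] tipz 27.557572975313143 zaxis [ 0.001 -0.    -1.   ] jaw yaw-boardy 0.038779259505346886 F board [0.2 0.5] -0.4 open 0.09286502469226109 q6 1.5771926661901006
```

Emit:
servo_tool([
  [[-1, 0, 0, -4, 0, 0, 0], [-1, 6, -1.1, 0, 0, 0, 0], [-1, 6, -1.1, 0, 0, 0, 0], [-1, 6, -1.1, 0, 0, 0, 0], [-1, 6, -1.1, 0, 0, 0, 0], [-1, 6, -1.1, 0, 0, 0, 0], [-1, 6, -1.1, 0, 0, 0, 0], [-1, 6, -1.1, 0, 0, 0, 0], [-1, 6, -1.1, 0, 0, 0, 0], [-1, 0, 0, 0, 0, 0, 0]],
])

```text
t: 7.4
tool_pos: [0.5312, -0.0417, 0.0338]
orientation: [3.129, -0.283, 0.001]
force: [0.2, -0.4, -0.5]
opening: 0.0931
```

```bash
python3 st.py
```

```text
t 7.4 tool [ 0.5312 -0.0417  0.0338] board [-50.3   0.1] tipz 22.77663244378008 zaxis [ 0.001 -0.    -1.   ] jaw yaw-boardy 0.006635686750172454 F board [ 0.3 -0.4] -0.5 open 0.09305011854723604 q6 1.5763528424368751
```

Emit:
servo_tool([
  [[-1, 6, -1.1, 0, 0, 0, 0], [-1, 7, -1.3, 0, 0, 0, 0], [-1, 7, -1.3, 0, 0, 0, 0], [-1, 7, -1.3, 0, 0, 0, 0], [-1, 7, -1.3, 0, 0, 0, 0], [-1, 7, -1.3, 0, 0, 0, 0], [-1, 7, -1.3, 0, 0, 0, 0], [-1, 7, -1.3, 0, 0, 0, 0], [-1, 7, -1.3, 0, 0, 0, 0], [-1, 7, -1.3, 0, 0, 0, 0], [-1, 7, -1.3, 0, 0, 0, 0], [-1, 7, -1.3, 0, 0, 0, 0]],
])

```text
t: 8.6
tool_pos: [0.6138, -0.0571, 0.0336]
orientation: [3.129, -0.283, 0.0]
force: [-0.8, 0.0, -0.2]
opening: 0.093
```

Emit:
servo_tool([
  [[-1, 6, -1.1, 0, 0, 0, 0], [-1, 4, -0.7, 0, 0, 0, 0], [-1, 2, -0.4, 0, 0, 0, 0], [-1, 0, 0, 0, 0, 0, 0]],
])

```text
t: 9.0
tool_pos: [0.6255, -0.0592, 0.0337]
orientation: [3.129, -0.283, 0.0]
force: [1.4, 0.3, -0.0]
opening: 0.0931
```

```bash
python3 st.py
python3 - <<'E'
from plant import eyes
import cv2,numpy as np
t=eyes.read_camera("top")[140:250,180:320,::-1]; s=eyes.read_camera("side")[130:290,150:340,::-1]
f=lambda i:cv2.resize(i,(390,int(390*i.shape[0]/i.shape[1])),interpolation=cv2.INTER_CUBIC)
a,b=f(t),f(s); h=max(len(a),len(b)); P=lambda i:cv2.copyMakeBorder(i,0,h-len(i),0,5,cv2.BORDER_CONSTANT)
cv2.imwrite("pics/p4.png",np.hstack([P(a),P(b)]))
E
```

```text
t 9.0 tool [ 0.6255 -0.0592  0.0337] board [45.7 -0.2] tipz 22.666670811059312 zaxis [ 0. -0. -1.] jaw yaw-boardy 0.006048479075303703 F board [1.3 0.5] -0.0 open 0.09305767675348323 q6 1.5750741198529201
```

View pics/p4.png

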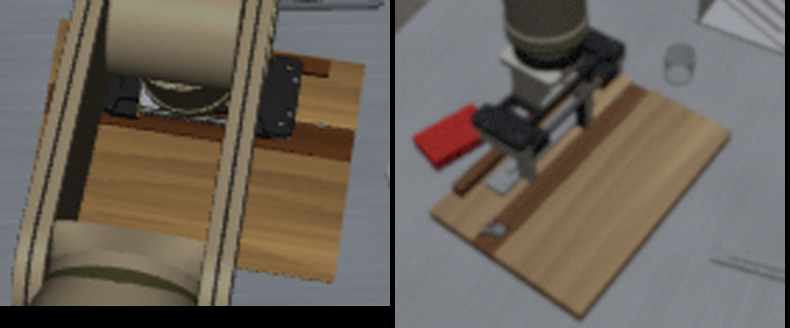

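The bar is in the channel near the rail (side view, left end at about (505,180)), and the gate is still folded (lever at (490,230)). I'll push gently until contact.

Emit:
servo_tool([
  [[-1, 2, -0.4, 0, 0, 0, 0], [-1, 2, -0.4, 0, 0, 0, 0], [-1, 2, -0.4, 0, 0, 0, 0], [-1, 2, -0.4, 0, 0, 0, 0], [-1, 0, 0, 0, 0, 0, 0]],
])

```text
t: 9.6
tool_pos: [0.6336, -0.0608, 0.0337]
orientation: [3.129, -0.283, 0.001]
force: [-0.5, -0.3, 0.1]
opening: 0.0933
```

```bash
python3 st.py
```

```text
t 9.6 tool [ 0.6336 -0.0608  0.0337] board [53.9 -0.3] tipz 22.726197961847447 zaxis [ 0. -0. -1.] jaw yaw-boardy 0.005899417030391874 F board [-0.4 -0.4] 0.1 open 0.09333320906715022 q6 1.5748041062685174
```

Emit:
servo_tool([
  [[-1, 1, -0.2, 0, 0, 0, 0], [-1, 1, -0.2, 0, 0, 0, 0], [-1, 1, -0.2, 0, 0, 0, 0], [-1, 0, 0, 0, 0, 0, 0]],
])

```text
t: 10.0
tool_pos: [0.6349, -0.061, 0.0335]
orientation: [-3.128, 0.283, 0.005]
force: [-7.7, 1.8, 6.4]
opening: 0.0927
```

```bash
python3 st.py
```

```text
t 10.0 tool [ 0.6349 -0.061   0.0335] board [55.2 -0.2] tipz 22.522825038265054 zaxis [-0.003  0.001 -1.   ] jaw yaw-boardy -0.00995876843396104 F board [-7.9  0.4] 6.4 open 0.09274524755199329 q6 1.5751154622938397
```

Emit:
servo_tool([
  [[-1, 1, -0.2, 0, 0, 0, 0], [-1, 1, -0.2, 0, 0, 0, 0], [-1, 0, 0, 0, 0, 0, 0], [-1, 0, 0, 0, 0, 0, 0]],
])

```text
t: 10.4
tool_pos: [0.6352, -0.061, 0.0335]
orientation: [-3.128, 0.283, 0.011]
force: [-16.7, 3.6, 14.3]
opening: 0.0931
```

```bash
python3 st.py; python3 -c "
from plant import monitor;print(monitor.read_state()['wrist_torque'])"
```

```text
t 10.4 tool [ 0.6352 -0.061   0.0335] board [55.5 -0.2] tipz 22.462283615760427 zaxis [-0.007  0.001 -1.   ] jaw yaw-boardy -0.021936264020297358 F board [-17.1   0.6] 14.3 open 0.09310658273770125 q6 1.5753891843900323
[ 0.20681353  3.05386462 -0.74600573]
```

Emit:
servo_tool([
  [[-1, -8, 1.5, 0, 0, 0, 0], [-1, 0, 0, 30, 0, 0, 0], [-1, 0, 0, 40, 0, 0, 0], [1, -10, 37, 0, 0, 0, 0], [1, -10, 37, 0, 0, 0, 0], [1, -10, 37, 0, 0, 0, 0], [1, -9, 37, 0, 0, 0, 0], [1, 0, 0, 0, 0, 0, 0], [1, 0, 0, 0, 0, 0, 0]],
])

```text
t: 11.3
tool_pos: [0.5913, 0.0885, 0.1038]
orientation: [3.129, -0.279, 0.001]
force: [0.2, 0.4, -0.1]
opening: 0.0497
```

```bash
python3 st.py
python3 - <<'E'
from plant import eyes
import cv2,numpy as np
t=eyes.read_camera("top")[140:250,180:320,::-1]; s=eyes.read_camera("side")[130:290,150:340,::-1]
f=lambda i:cv2.resize(i,(390,int(390*i.shape[0]/i.shape[1])),interpolation=cv2.INTER_CUBIC)
a,b=f(t),f(s); h=max(len(a),len(b)); P=lambda i:cv2.copyMakeBorder(i,0,h-len(i),0,5,cv2.BORDER_CONSTANT)
cv2.imwrite("pics/p5.png",np.hstack([P(a),P(b)]))
E
```

```text
t 11.3 tool [0.5913 0.0885 0.1038] board [-14.5 139. ] tipz 92.81056286134448 zaxis [ 0.001 -0.    -1.   ] jaw yaw-boardy 0.130373080353408 F board [0.2 0.4] -0.1 open 0.04968094690736046 q6 1.8119586073222407
```

View pics/p5.png

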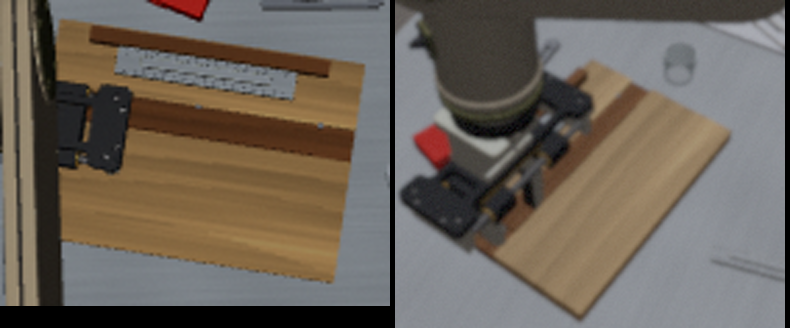

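The bar looks flush under the rail (left view (115,48) to (297,100)) and well within its ends. Next I raise the gate.

Emit:
servo_tool([
  [[1, -4, 0.7, 0, 0, 0, 0], [1, 0, 0, 0, 0, 0, 0], [1, 0, 0, 0, 0, 0, 0], [1, 0, 0, -20, 0, 0, 0], [1, 0, 0, -20, 0, 0, 0], [1, 0, 0, -11, 0, 0, 0], [1, 0, 0, 0, 0, 0, 0], [1, 0, 0, 0, 0, 0, 0]],
])

```text
t: 12.2
tool_pos: [0.5874, 0.0883, 0.053]
orientation: [-3.129, 0.283, -0.0]
force: [-0.8, 0.5, -0.3]
opening: 0.0005
```

```bash
python3 st.py
```

```text
t 12.2 tool [0.5874 0.0883 0.053 ] board [-18.3 138.1] tipz 41.955615922254964 zaxis [ 0.  0. -1.] jaw yaw-boardy -0.0034504978617206916 F board [-0.9  0.3] -0.3 open 0.0005006191473228235 q6 1.81414721615791
```

Emit:
servo_tool([
  [[1, 7, -1.3, 0, 0, 0, 0], [1, 7, -1.3, 0, 0, 0, 0], [1, 7, -1.3, 0, 0, 0, 0], [1, 7, -1.3, 0, 0, 0, 0], [1, 7, -1.3, 0, 0, 0, 0], [1, 7, -1.3, 0, 0, 0, 0], [1, 7, -1.3, 0, 0, 0, 0], [1, 7, -1.3, 0, 0, 0, 0], [1, 7, -1.3, 0, 0, 0, 0], [1, 5, -0.9, 0, 0, 0, 0], [1, 2, -0.4, 0, 0, 0, 0], [1, 0, 0, 0, 0, 0, 0]],
])

```text
t: 13.4
tool_pos: [0.6576, 0.0754, 0.0526]
orientation: [-3.129, 0.283, -0.001]
force: [0.7, -0.0, 0.2]
opening: 0.0007
```

```bash
python3 st.py
```

```text
t 13.4 tool [0.6576 0.0754 0.0526] board [ 53.1 137.9] tipz 41.62274040235533 zaxis [ 0. -0. -1.] jaw yaw-boardy -0.0012575161012762237 F board [0.7 0.1] 0.2 open 0.0007122635168257756 q6 1.7878395596916685
```

Emit:
servo_tool([
  [[1, 2, -0.4, 0, 0, 0, 0], [1, 2, -0.4, 0, 0, 0, 0], [1, 1, -0.2, 0, 0, 0, 0], [1, 1, -0.2, 0, 0, 0, 0], [1, 0, 0, 0, 0, 0, 0]],
])

```text
t: 13.9
tool_pos: [0.6618, 0.0745, 0.0521]
orientation: [3.129, -0.282, -0.005]
force: [-7.4, 1.2, 3.0]
opening: 0.0005
```

```bash
python3 st.py
```

```text
t 13.9 tool [0.6618 0.0745 0.0521] board [ 57.4 137.9] tipz 41.09047995640447 zaxis [-0.003  0.    -1.   ] jaw yaw-boardy 0.01899935163396549 F board [-7.5 -0.2] 3.0 open 0.00047303756519994386 q6 1.785689053186028
```

Emit:
servo_tool([
  [[1, 1, -0.2, 0, 0, 0, 0], [1, 0, 0, 0, 0, 0, 0], [1, -8, 1.5, 0, 0, 0, 0], [1, -20, 4, 10, 0, 0, 0], [1, -30, 5, 40, 0, 0, 0], [1, -20, 30, 40, 0, 0, 0], [1, -20, 40, 20, 0, 0, 0], [1, -20, 40, 0, 0, 0, 0], [1, -20, 40, 0, 0, 0, 0], [1, -20, 40, 0, 0, 0, 0], [1, -10, 40, 0, 0, 0, 0], [1, 0, 0, 0, 0, 0, 0]],
])

```text
t: 15.1
tool_pos: [0.4961, 0.317, 0.1602]
orientation: [-3.127, 0.275, -0.002]
force: [-0.2, 0.1, 0.4]
opening: 0.0008
```

```bash
python3 st.py
python3 - <<'E'
from plant import eyes
import cv2,numpy as np
t=eyes.read_camera("top")[140:250,180:320,::-1]; s=eyes.read_camera("side")
cv2.imwrite("pics/s6.png",cv2.resize(s[:,:,::-1],(800,600)))
cv2.imwrite("pics/p6.png",cv2.resize(t,None,fx=5,fy=5,interpolation=cv2.INTER_CUBIC))
E
```

```text
t 15.1 tool [0.4961 0.317  0.1602] board [-149.2  346.7] tipz 149.17380247293292 zaxis [ 0.001  0.002 -1.   ] jaw yaw-boardy 0.2828100393563773 F board [-0.2  0.1] 0.4 open 0.0008155907835950269 q6 2.2264389555889488
```

View pics/p6.png

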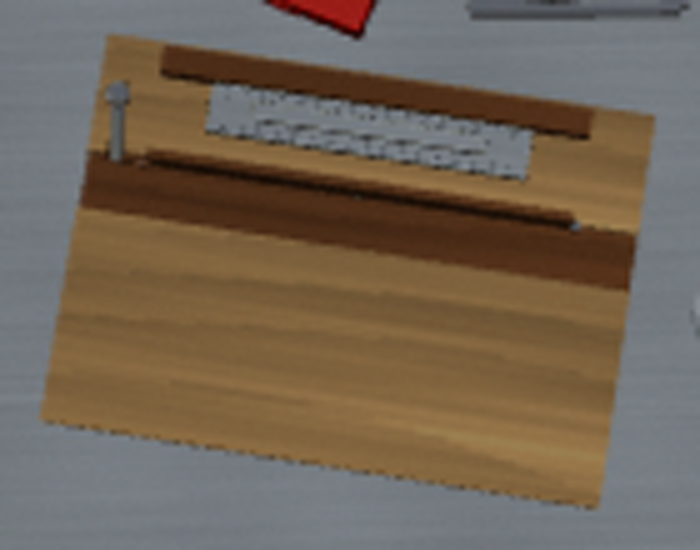

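The gate is upright (ball at (118,93), predicted (118,95.5) for angle 0), and the bar's back edge runs along the rail from (212,83) to (533,128). A fit will check that it is flush.

Run:
```python
from h import *
b=np.array([0.58063511,-0.05083333,-0.18033972])
S=[(14,90,28.5),(14,-90,28.5),(-14,-90,28.5),(-14,90,28.5)]
s,e=fit("top",S,raw([(212,83),(533,128),(526,180),(206,131)],(180,140),5),[.65,-.06,-.18])
c,sn=np.cos(b[2]),np.sin(b[2]);R=np.array([[c,-sn],[sn,c]])
print(s,e,R.T@(s[:2]-b[:2])*1e3,s[2]-b[2])
print((proj("top",place(b,[(90,120,34.5),(90,-120,34.5),(90,90,28.5),(90,-90,28.5)]))-(180,140)+.5)*5-.5)
```

```text
[ 0.65551644 -0.06371481 -0.17970984] 0.34721922513756454 [75.97743507  0.75841686] 0.0006298753817918223
[[159.2776169   72.4388936 ]
 [589.91750804 135.35857202]
 [213.76593993  82.48430856]
 [535.19891991 129.46253805]]
```

Flush: x = 76.0 mm, yaw error 0.001 rad, y = 0.8 mm. I'm handing it in.

```bash
python3 -c "
from plant import job;print(job.close_job())"
```

```text
the job is handed in; nothing more can be done
None
```

View pics/s6.png

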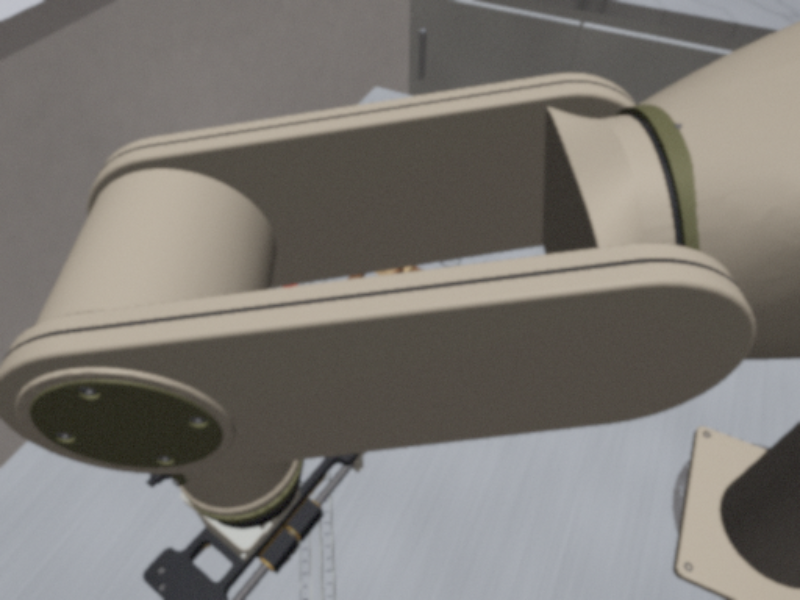

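The job is handed in at about 15 s of the 61 s allowed; no verdict was reported. I folded the gate down with closed fingers behind the lever. Then I pushed the straightedge along the deck with both open fingertips until it pressed on the rail at about 17 N, and pushed the lever back to its upright stop.

**Straightedge:** the last top-view fit puts it at board x = 76.0 mm, y = 0.8 mm, with 0.0006 rad of skew, so flush and well within the rail. When it was pressed against the rail, the wrist torque suggested nearly all the load was on the right-hand (-y) finger. The fit shows no gap at either end.

**Gate:** the lever ball sits within about 2.5 crop pixels (0.5 camera pixel) of where it should be for fully upright. The lever met a firm stop at both ends of its travel.

**Bystanders:** I never touched the cup, pill case or tweezers. I did not measure their positions at the end; the visible parts of the case and tweezers look unmoved in the top view. The final side view was blocked by the arm, so it gave no second check of anything.

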